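# Gauge the press screw's thread with the comb leaf that fits

## Task

The screw of the fly press is clamped in the V-blocks so that its pitch can be checked: take from the wooden rack the thread comb leaf whose teeth match it (the coarse one, with the longer wooden grip), lower it gently onto the top of the thread, upright and in line with the screw, until its teeth are fully home and its edge sits flat on the crests, and hold it there still for about a second. Then lay it down on its side in the job tray beside the bronze nut, without dropping it, let go, and leave the other leaf in the rack and everything else where it is.

Things in the scene. Friction and masses are not known exactly. Their poses are not given: they have to be found in the camera images.
- leaf12: The coarse comb leaf that fits: steel plate 96 mm long, 4 mm thick, five teeth of 12 mm pitch on its lower edge, wooden grip on its back. Origin: middle of the toothed edge at the feet of the teeth (the line that lands on the screw's crests). x along it, y through its thickness, z from teeth to grip, up in the rack. Teeth at x = 0, +-12, +-24 mm, 6 mm deep, 6.8 mm wide at foot, 3.6 at tip. 50 to 90 g.
- leaf12_grip (a point): Middle of leaf12's grip: two dark wooden cheeks riveted to the plate, 64 mm long, 12 mm thick over both, 24 mm high, from 12 to 36 mm above the toothed edge (this point: 24 mm). Axes as the leaf's.
- leaf12_a (a point): Point on leaf12's toothed edge (feet of the teeth) at its end tooth, x = +24 mm of the leaf. The plain edge beyond the end teeth is level with it.
- leaf12_b (a point): The same at the other end tooth, x = -24 mm of the leaf.
- leaf7: The fine comb leaf, which does not fit: the same plate, but six small teeth of 7 mm pitch and a shorter wooden grip, 42 mm long, 12 mm thick. It stays in the rack. Origin and axes as for leaf12. Either leaf may stand in either half of the rack.
- rack: Fixed low wooden rack, base 220 x 62 x 12 mm. The leaves stand in it upright, end to end along its x, 56 mm either side of its middle, their ends in open notches 6.5 mm wide, 14 mm deep, floors 24 mm above the bench (the leaf's origin is 24 mm, its grip's top 60 mm up): lift straight up 20 mm or more. Posts 38 mm high, 30 mm wide, 70 mm apart along the leaf. Origin: centre of underside.
- screw: Steel press screw, 282 mm long, level, fixed in two V-blocks. Origin: on its axis at the thread's middle, 62 mm above the bench; x along the axis towards the squared end, z up. Trapezoidal thread 44 mm over the crests, pitch 12 mm, from x = -68 to 68 mm; plain shanks 36 mm thick. Stirrup clamps at x = -100 and 98 mm, 90 mm wide, up to 56 mm above the axis.
- screw_top (a point): Point above the screw's middle groove, on the top line of the crests (84 mm above the bench); axes as the screw's. Groove centres lie along the top at x = 0, +-12, +-24, +-36, +-48 mm from here, 7.6 mm wide at the crests, 4.1 at the floor, 6.5 mm deep. A leaf that is home has its origin at this height; with its teeth on the crests it would stand 6 mm higher.
- tray: Shallow aluminium job tray, fixed, 240 x 170 mm outside (x, y), walls 3 mm thick and 22 mm high, floor 3 mm. Origin: centre of the underside. The nut stands in its +x end; the -x half is free for the leaf, laid along x or along y. Let go of upright on its teeth, the leaf would stay standing; tipped sideways by 30 degrees when let go, it falls on its side.
- nut: Flanged bronze nut for the screw, 68 mm across the flange, 45 mm high, 0.55 kg, standing in the +x end of the tray about 75 mm from its middle. Origin: centre of the underside.
- pliers: Black-handled pliers, 160 mm long, lying flat. Bystander; leave it alone. Origin: on its underside, near its middle.
- handpiece: Grey rotary handpiece, 160 mm long, lying on the paper sheet. Bystander; leave it alone. Origin: on its underside, near its middle.
- caliper: Steel sliding caliper, 200 mm long, lying flat. Bystander; leave it alone. Origin: on its underside, near its middle.
- bench_block: Steel bench block, 64 x 64 x 19 mm. Bystander; leave it alone. Origin: on its underside, near its middle.
- tin: Small amber jar with a steel cap, 52 mm across, 32 mm high. Bystander; leave it alone. Origin: on its underside, near its middle.
- hammer: Small hammer, 210 mm long, lying flat. Bystander; leave it alone. Origin: on its underside, near its middle.
Not all that is in view belongs to the job. What is shaped like the leaf12 but blue or purple is not meant.

How it is judged:
By the outcome, as a careful person would: the job done as asked, in the order asked, and still so for the second after the job is handed in, with the robot touching nothing.
It also fails if it takes over 48 s, if anything falls off the work surface, if the arm or the gripper's body presses on something with over 40 N, if the wrist force passes 120 N, or if a joint passes its speed limit or range.

## Robot

A 7-joint arm with a two-finger parallel gripper is mounted at the origin on the work surface. World frame = base frame: x ahead of the robot, y to its left, z up, the work surface at z = 0. Lengths are in m, angles in rad, forces in N, time in s.
With the tool pointing down it reaches from about 0.4 to 0.85 m from the base axis. Payload 10.4 kg.
Tool frame: the origin (TCP) lies at the very end of the fingers, on their centre line; the grasp point (between the pads) lies 19 mm behind it (grasp_offset is the distance from the TCP to the grasp point, in m); z points along the fingers, y is the line along which they close (so a half turn about z gives the same grasp; the last joint's range is limited). The gripper opens to 85 mm and grips with 20 to 120 N. Pads are 22 mm wide; open, the fingers measure 114 mm over their backs; the gripper's body (76 mm by 85 mm) begins 54 mm behind the grasp point. The pads swing forward as they close: fully open they stand 13 mm farther back than shut.
Start: joints at [1.094, 0.332, -0.065, 1.46, 0.022, 1.35, -0.088], TCP at [0.274, -0.562, 0.231] pointing down, gripper open.
Joint ranges: [-2.6, 2.6], [-0.5, 2.12], [-1.47, 1.34], [0.16, 2.42], [-1.27, 4.41], [0.06, 2.06], [-2.6, 2.6]. Speed limits (rad/s): [2.22, 2.22, 2.79, 2.79, 3.14, 3.14, 3.14].

## Interface

Orientations are given as a unit quaternion [x, y, z, w].
In Python, from workcell import * gives the robot as it stands.
- The arm moves only by the tool jog_arm, never from a script. Its argument "plan" is a list of rows, each a list of 3 entries, a list of its own where there are three numbers: the turn, a rotation vector about the tool's x, y, z in rad, then the shift along the tool's x, y, z in m, then the finger opening in m, from 0 to 0.0854. A call has 1 to 8 rows; each row is the pose to reach, as a shift and turn from the pose commanded when the call began, along the tool's axes at that moment; what a row does not reach only later rows make up. A row lasts 1/12 s, in which the tool goes at most 41.7 mm and 7.16 degrees, less where a joint would pass 70% of its speed; a pose out of reach is approached as far as the arm can. A call with a gripper value outside its range is refused whole. The fingers move at their own pace and stop on an object; "force" is the grip in N (left out, the last holds). Time passes only in rows, so rows that repeat a pose let the fingers close. It gives the time, the measured TCP pose, the force, the opening and the grip force at its end, in the units of the state.
- get_obs(): the state, without advancing time (a new reading comes with each control period).
- camera(name): name is "scene" or "top" or "wrist"; returns a dict with "img" (480x640x3 uint8, red, green, blue), "mtx" (3x3 intrinsics, pixels), "extrinsics" (4x4, takes a point from camera to world coordinates). Camera axes: x right, y down, z forward; pixel columns grow to the right and rows downward; lengths in m; the calibration is good to about 2 mm. A picture is of the moment at which its call begins. There is no depth.
- hand_in(): hands the job in; it is judged then, once.
The state is a dict: "clock": time; "joint_pos": joint angles; "joint_velocities": joint speeds; "tau": joint torques, N m; "position": TCP position; "ee_rot": TCP orientation; "ft_force": force on the tool from outside, world axes, zero at the start; "torque": the same for the moment, N m; "grip_width": opening from 0.0 (shut) to 1.0 (fully open); "grasp_force": force on a finger pad.
Only numpy, scipy, OpenCV 4.12 (cv2) and the standard library are available. Lean on these libraries where they do the work, as an engineer would, in place of code of your own. Each camera call takes 0.05 s, during which the arm holds its last target. There are 200 camera calls.

## Working session

There is one attempt and no reset: what is moved stays moved. The work goes in short steps, Python scripts to look and compute and a tool call to move; the robot and the scene stay as the last step left them, time stands still between calls to the robot, and variables do not carry over. Pictures are saved under pics/ and viewed, at most 11 in all, crops included, and the job is handed in when it is done.

Besides the shell and the picture viewer there is one more tool, called after "Request:" as name([rows], argument=value, ...), one row to a line, values as JSON. jog_arm: Moves the arm, as the interface text tells. Its arguments: {"type":"object","properties":{"plan":{"type":"array"},"force":{"type":"number"}},"required":["plan"]}

```bash
mkdir -p pics; ls
python3 - <<'E'
from workcell import *
import cv2,numpy as np
np.set_printoptions(precision=4,suppress=True)
o=get_obs();print({k:o[k] for k in('clock','position','ee_rot','grip_width','ft_force')})
for n in('scene','top','wrist'):
    c=camera(n);cv2.imwrite(f'pics/{n}0.png',c['img'][:,:,::-1]);np.savez(f'pics/{n}0.npz',**c);print(n,c['mtx'].tolist(),c['extrinsics'])
E
```

```text
pics
{'clock': 0.0, 'position': array([ 0.2738, -0.5614,  0.2305]), 'ee_rot': array([ 0.9744,  0.2249, -0.0002, -0.0007]), 'grip_width': 0.9950840141110079, 'ft_force': array([0.4752, 0.0799, 0.2062])}
scene [[609.5814855316089, 0.0, 311.61329029439713], [0.0, 609.5814855316089, 241.51447051535808], [0.0, 0.0, 1.0]] [[-0.8207  0.3401 -0.4591  1.3604]
 [ 0.5713  0.4702 -0.6727  1.2766]
 [-0.0129 -0.8144 -0.5802  1.1538]
 [ 0.      0.      0.      1.    ]]
top [[593.0743515481955, 0.0, 319.0306550531102], [0.0, 593.0743515481955, 235.04938772459693], [0.0, 0.0, 1.0]] [[ 0.0275 -0.9918  0.1244  0.3129]
 [-0.9995 -0.0289 -0.0095  0.0374]
 [ 0.0131 -0.1241 -0.9922  1.777 ]
 [ 0.      0.      0.      1.    ]]
wrist [[387.3858130446952, 0.0, 316.57873270080756], [0.0, 387.3858130446952, 236.78332678072823], [0.0, 0.0, 1.0]] [[ 0.4391 -0.8554 -0.2747  0.3444]
 [-0.8984 -0.4182 -0.1341 -0.5273]
 [-0.0001  0.3057 -0.9521  0.3742]
 [ 0.      0.      0.      1.    ]]
```

View pics/top0.png

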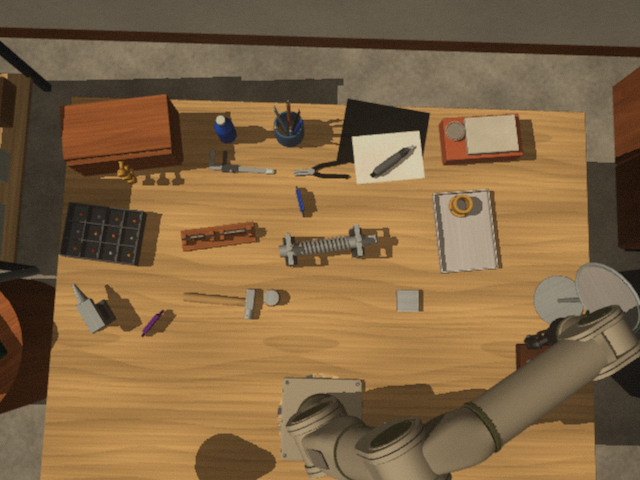

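View pics/scene0.png

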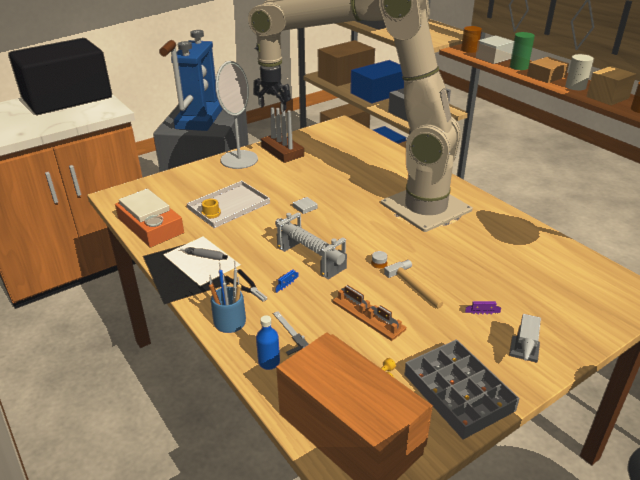

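Top view: the wooden rack with two leaves is at about (219,236), the clamped screw at (325,245) and the tray with its nut at (467,232). A blue decoy lies at (300,200) and a purple one at (152,322). Next I enlarge the rack, screw and tray.

Run:
```python
import cv2,numpy as np
t=cv2.imread('pics/top0.png');s=cv2.imread('pics/scene0.png')
f=lambda im,x,y,w,h,W,H:cv2.resize(im[y:y+h,x:x+w],(W,H),interpolation=cv2.INTER_CUBIC)
a=np.hstack([f(t,175,215,90,45,400,200),f(s,325,278,90,45,400,200)])   # x4.444
b=np.hstack([f(t,275,220,120,50,400,167),f(s,265,205,100,80,400,167)])
c=np.hstack([f(t,425,180,84,100,168,200),np.zeros((200,632,3),np.uint8)])
cv2.imwrite('pics/m1.png',np.vstack([a,b,c]))
```

```text
(no output)
```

View pics/m1.png

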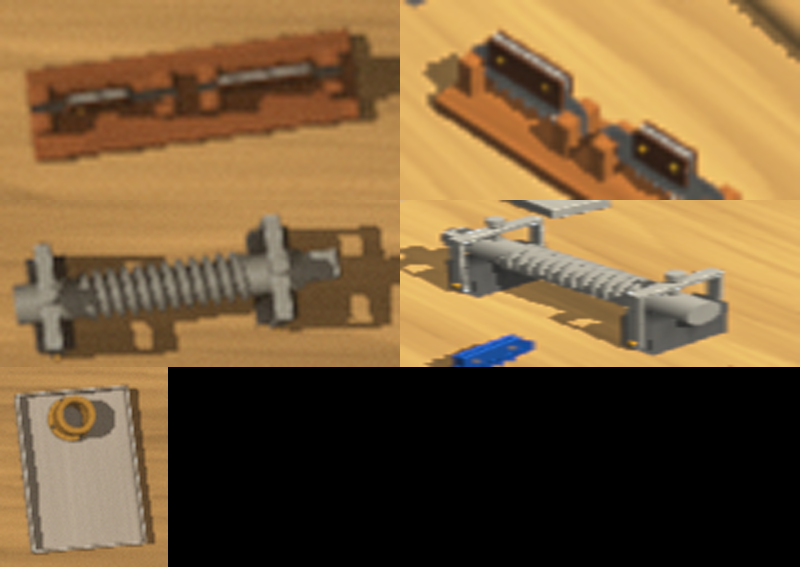

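Top view candidates: the leaf at (235,231) has the longer grip, the leaf at (196,237) has a shorter one, and the blue (300,200) and purple (152,322) shapes are lookalikes. leaf12 is the one at (235,231), the rack half nearest the screw. The crop confirms it in both views, where its dark two-rivet grip is clearly longer. Now rough positions.

```bash
cat > h.py <<'E'
import numpy as np,cv2
from scipy.spatial.transform import Rotation as R
np.set_printoptions(precision=4,suppress=True)
def ray(c,px,z):
    K,E=c['mtx'],c['extrinsics'];px=np.atleast_2d(px).astype(float)
    d=np.c_[px,np.ones(len(px))]@np.linalg.inv(K).T@E[:3,:3].T
    return E[:3,3]+d*((z-E[2,3])/d[:,2])[:,None]
def proj(c,P):
    E=c['extrinsics'];q=(np.atleast_2d(P)-E[:3,3])@E[:3,:3]@c['mtx'].T
    return q[:,:2]/q[:,2:]
def down(yaw): # tool z down, tool x at yaw
    c,s=np.cos(yaw),np.sin(yaw);return R.from_matrix(np.c_[[c,s,0],[s,-c,0],[0,0,-1]])
def go(o,p,rot): # shift and turn in tool axes
    r=R.from_quat(o['ee_rot']);return (r.inv()*rot).as_rotvec(),r.inv().apply(np.array(p)-o['position'])
E
python3 - <<'E'
from h import *
c=dict(np.load('pics/top0.npz'));s=dict(np.load('pics/scene0.npz'))
T=lambda p:np.array(p)/4.444+[175,215]
S=lambda p:np.array(p)/4.444+[325,278]
g=ray(c,T([[218,78],[312,67]]),.06);print('grip12 top',g, g.mean(0),np.linalg.norm(g[0]-g[1]))
g=ray(s,S([[495-400,38],[572-400,78]]),.06);print('scene',g,g.mean(0))
k=ray(c,T([[27,72],[350,30],[358,118],[38,160]]),.012);print('rack',k,k.mean(0))
w=ray(c,np.array([[95,296],[250-0,276]])/[3.333,3.34]+[275,220]-[0,200/3.34],.08);print('screw',w,w.mean(0))
t=ray(c,np.array([[15,393-367],[130,388-367],[152,541-367],[36,552-367]])/2+[425,180],.022);print('tray',t,t.mean(0))
E
```

```text
grip12 top [[0.5275 0.2977 0.06  ]
 [0.5366 0.2365 0.06  ]] [0.532  0.2671 0.06  ] 0.061857148286542527
scene [[0.5401 0.2437 0.06  ]
 [0.525  0.3021 0.06  ]] [0.5325 0.2729 0.06  ]
rack [[0.5338 0.4335 0.012 ]
 [0.5688 0.2175 0.012 ]
 [0.5091 0.2097 0.012 ]
 [0.4746 0.4228 0.012 ]] [0.5216 0.3209 0.012 ]
screw [[ 0.4848  0.0646  0.08  ]
 [ 0.506  -0.0687  0.08  ]] [ 0.4954 -0.0021  0.08  ]
tray [[ 0.6708 -0.3182  0.022 ]
 [ 0.6837 -0.4923  0.022 ]
 [ 0.453  -0.5232  0.022 ]
 [ 0.4318 -0.3503  0.022 ]] [ 0.5598 -0.421   0.022 ]
```

```bash
cat > g.py <<'E'
import sys
from workcell import *
from h import *
x,y,z,yaw=map(float,sys.argv[1:5]);o=get_obs()
print(o['clock'],*go(o,[x,y,z],down(yaw)))
E
python3 g.py .532 .268 .20 1.73
```

```text
0.15 [-0.0009 -0.0006 -1.2762] [ 0.5957 -0.6323  0.0313]
```

Request:
jog_arm([
  [[0, 0, -0.1], [0.17, -0.19, -0.01], 0.0854],
  [[0, 0, -0.2], [0.2, -0.21, -0.01], 0.0854],
  [[0, 0, -0.3], [0.22, -0.23, -0.01], 0.0854],
  [[0, 0, -0.4], [0.24, -0.25, -0.01], 0.0854],
  [[0, 0, -0.5], [0.26, -0.28, -0.01], 0.0854],
  [[0, 0, -0.6], [0.28, -0.3, -0.01], 0.0854],
  [[0, 0, -0.7], [0.3, -0.32, -0.01], 0.0854],
  [[0, 0, -0.8], [0.32, -0.34, -0.01], 0.0854],
])

```text
clock: 0.82
position: [0.3725, -0.2415, 0.2395]
ee_rot: [0.808, 0.589, -0.0, 0.0]
ft_force: [1.5, 0.0, 0.5]
grip_width: 1.001
grasp_force: 0.0
```

```bash
python3 g.py .532 .268 .20 1.73
```

```text
0.8167 [-0.      0.0006 -0.4715] [ 0.5339 -0.0048  0.0392]
```

Request:
jog_arm([
  [[0, 0, -0.1], [0.533, -0.004, 0.039], 0.0854],
  [[0, 0, -0.2], [0.533, -0.004, 0.039], 0.0854],
  [[0, 0, -0.3], [0.533, -0.004, 0.039], 0.0854],
  [[0, 0, -0.4], [0.533, -0.004, 0.039], 0.0854],
  [[0, 0, -0.47], [0.533, -0.004, 0.039], 0.0854],
  [[0, 0, -0.47], [0.533, -0.004, 0.039], 0.0854],
  [[0, 0, -0.47], [0.533, -0.004, 0.039], 0.0854],
  [[0, 0, -0.47], [0.533, -0.004, 0.039], 0.0854],
])

```text
clock: 1.48
position: [0.4739, 0.0751, 0.2153]
ee_rot: [0.651, 0.759, 0.0, 0.0]
ft_force: [1.1, -0.0, -0.5]
grip_width: 1.003
grasp_force: 0.0
```

```bash
python3 g.py .532 .268 .20 1.73
python3 - <<'E'
from workcell import *
from h import *
c=camera('wrist');cv2.imwrite('pics/w1.png',c['img'][:,:,::-1]);np.savez('pics/w1.npz',**c)
o=get_obs();print(o['joint_pos'],c['extrinsics'])
E
```

```text
1.4833 [ 0.0007  0.0005 -0.0065] [0.1818 0.0867 0.0152]
[ 0.4732  0.0779 -0.7626  1.8175  0.0532  1.2656 -0.1437] [[ 0.9882  0.1452  0.0479  0.4621]
 [ 0.1529 -0.9405 -0.3033  0.1526]
 [ 0.001   0.3071 -0.9517  0.3588]
 [ 0.      0.      0.      1.    ]]
```

View pics/w1.png

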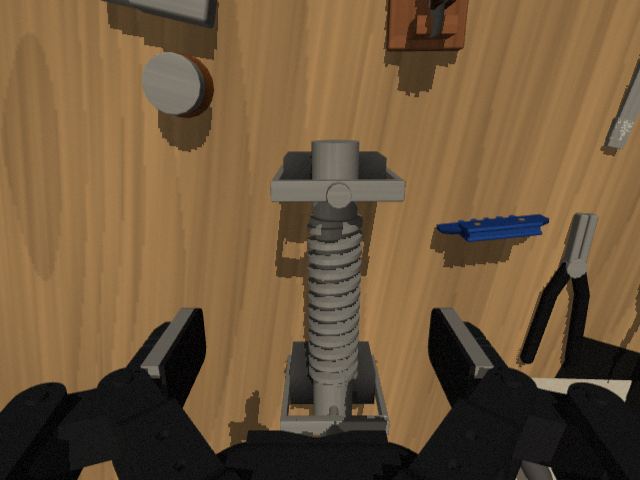

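The wrist view shows the screw axis near column 335, with the thread at rows 230-378. The stirrups are at rows 190 and 425, and the rack end with a post is at (430,25). The grooves can be measured from this view.

Run:
```python
from h import *
c=dict(np.load('pics/w1.npz'));g=cv2.cvtColor(c['img'],cv2.COLOR_RGB2GRAY)
cv2.imwrite('pics/m2.png',cv2.resize(c['img'][140:440,260:410,::-1],(400,800),interpolation=cv2.INTER_CUBIC)[0:800][:600] if 0 else np.hstack([cv2.resize(c['img'][a:a+100,280:390,::-1],(396,360),interpolation=cv2.INTER_CUBIC) for a in(215,295)]))
p=ray(c,[[335,240],[333,370]],.084);print(p,(p[0]-p[1])/np.linalg.norm(p[0]-p[1]))
# silhouette edges per row
for r in range(236,376,10):
    print(r,g[r,296:372:2].tolist())
```

```text
[[ 0.4899  0.0646  0.084 ]
 [ 0.5075 -0.0489  0.084 ]] [-0.1529  0.9882  0.    ]
236 [59, 56, 60, 65, 68, 65, 64, 53, 48, 40, 58, 59, 63, 64, 65, 73, 72, 68, 65, 65, 64, 62, 61, 54, 52, 46, 47, 40, 95, 107, 107, 105, 97, 52, 60, 61, 64, 65]
246 [110, 113, 121, 129, 123, 119, 70, 84, 91, 97, 106, 107, 109, 114, 119, 122, 126, 123, 120, 124, 119, 116, 114, 117, 112, 110, 109, 103, 101, 63, 40, 84, 97, 111, 64, 61, 59, 121]
256 [110, 111, 91, 123, 66, 61, 72, 90, 90, 92, 94, 92, 96, 100, 98, 90, 88, 101, 106, 109, 106, 105, 110, 107, 108, 105, 110, 108, 101, 97, 84, 73, 103, 71, 61, 60, 84, 123]
266 [56, 63, 66, 62, 59, 65, 73, 36, 33, 34, 53, 58, 63, 68, 70, 72, 79, 68, 69, 70, 63, 59, 57, 57, 50, 43, 38, 95, 108, 104, 105, 100, 62, 63, 59, 61, 124, 125]
276 [66, 67, 64, 66, 64, 68, 65, 67, 91, 99, 106, 108, 110, 113, 119, 122, 127, 120, 120, 123, 119, 116, 113, 115, 112, 110, 106, 84, 49, 93, 99, 103, 106, 105, 104, 126, 128, 124]
286 [114, 118, 117, 119, 74, 68, 70, 79, 92, 94, 96, 98, 102, 97, 99, 103, 105, 107, 108, 107, 107, 110, 108, 109, 106, 109, 112, 103, 98, 91, 78, 92, 115, 
[... 748 characters left out ...]
 132]
336 [126, 126, 118, 121, 62, 62, 57, 80, 89, 92, 83, 83, 84, 88, 93, 92, 98, 97, 96, 97, 97, 94, 107, 107, 105, 104, 107, 106, 100, 85, 72, 104, 118, 122, 126, 137, 131, 130]
346 [56, 53, 54, 52, 31, 23, 39, 87, 88, 36, 35, 44, 76, 90, 108, 116, 123, 118, 119, 118, 109, 98, 83, 64, 44, 106, 106, 106, 107, 106, 77, 56, 56, 52, 57, 52, 55, 130]
356 [50, 52, 50, 48, 50, 29, 50, 53, 37, 62, 102, 107, 110, 112, 115, 118, 119, 120, 115, 115, 115, 115, 109, 112, 111, 92, 62, 101, 101, 102, 89, 48, 50, 50, 54, 53, 53, 55]
366 [52, 53, 49, 49, 48, 26, 29, 69, 68, 98, 102, 106, 105, 103, 105, 102, 104, 106, 104, 105, 104, 105, 107, 109, 111, 104, 99, 94, 100, 101, 97, 48, 47, 50, 51, 54, 54, 51]
```

View pics/m2.png

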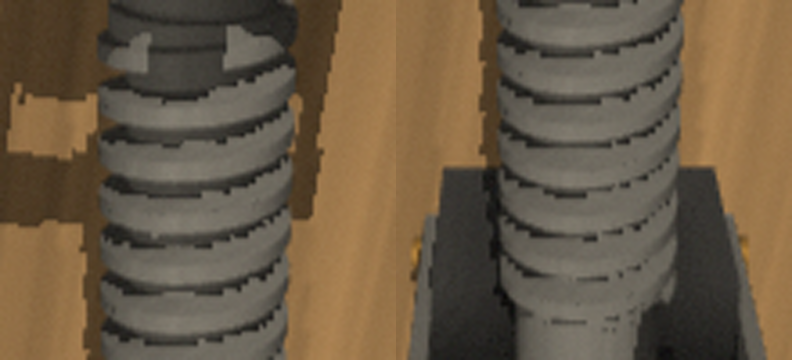

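Run:
```python
from h import *
c=dict(np.load('pics/w1.npz'));g=cv2.cvtColor(c['img'],cv2.COLOR_RGB2GRAY).astype(float)
E=c['extrinsics'];K=c['mtx']
ax=[]
for l,r in (((308,245),(361.5,237)),((308,275),(360.5,268)),((308.2,305),(359.5,298)),((308.4,335),(358,328)),((308.5,362),(357,355))):
    d=[np.linalg.solve(K,[*p,1]) for p in(l,r)];b=sum(v/np.linalg.norm(v) for v in d);b=E[:3,:3]@b
    ax.append(E[:3,3]+b*(.062-E[2,3])/b[2])
ax=np.array(ax);m=ax.mean(0);u=np.linalg.svd(ax-m)[2][0];u*=-np.sign(u[1]);print('axis',ax,m,u)
# profile along top line, screw x=u direction; origin at y=0
s=np.arange(-.075,.08,.0003);P0=m-u*(m[1]/u[1]);n=np.array([-u[1],u[0],0])
prof=np.mean([cv2.remap(g.astype(np.float32),*[a.astype(np.float32)[:,None] for a in proj(c,P0+[0,0,.022]+s[:,None]*u+n*k).T],cv2.INTER_LINEAR).ravel() for k in(-.002,-.001,0,.001,.002)],0)
d=np.gradient(prof)
i=[k for k in range(3,len(s)-3) if d[k]==d[k-3:k+4].min() and d[k]<-4]
print('P0',P0);print('edges',[(round(s[k]*1e3,1),round(d[k],1)) for k in i])
q=np.array([s[k] for k in i])
```

```text
axis [[ 0.492   0.0566  0.062 ]
 [ 0.4961  0.0303  0.062 ]
 [ 0.5004  0.003   0.062 ]
 [ 0.5047 -0.0258  0.062 ]
 [ 0.5089 -0.0531  0.062 ]] [0.5004 0.0022 0.062 ] [ 0.1517 -0.9884  0.    ]
P0 [0.5007 0.     0.062 ]
edges [(np.float64(-57.9), np.float32(-11.5)), (np.float64(-45.9), np.float32(-11.5)), (np.float64(-33.3), np.float32(-9.9)), (np.float64(-21.3), np.float32(-10.3)), (np.float64(-9.0), np.float32(-8.9)), (np.float64(2.4), np.float32(-11.8)), (np.float64(14.4), np.float32(-10.2)), (np.float64(26.4), np.float32(-10.1)), (np.float64(39.0), np.float32(-6.5)), (np.float64(50.7), np.float32(-10.8))]
```

```bash
python3 g.py .523 .205 .20 1.73
python3 - <<'E'
from h import *
c=dict(np.load('pics/w1.npz'));p=ray(c,[[338,190],[334,423]],.118);print(p,-p[:,1]/.9884)
E
```

```text
1.5333 [ 0.0021 -0.0033  0.0009] [0.1123 0.0671 0.0155]
[[ 0.4828  0.1084  0.118 ]
 [ 0.5106 -0.0716  0.118 ]] [-0.1097  0.0725]
```

Request:
jog_arm([
  [[0, 0, 0], [0.112, 0.067, 0.015], 0.0854],
  [[0, 0, 0], [0.112, 0.067, 0.015], 0.0854],
  [[0, 0, 0], [0.112, 0.067, 0.015], 0.0854],
  [[0, 0, 0], [0.112, 0.067, 0.015], 0.0854],
  [[0, 0, 0], [0.112, 0.067, 0.015], 0.0854],
])

```text
clock: 1.95
position: [0.5223, 0.1975, 0.1991]
ee_rot: [0.649, 0.761, 0.0, -0.002]
ft_force: [-0.4, 0.2, -0.5]
grip_width: 1.0
grasp_force: 0.0
```

Run:
```python
from workcell import *
from h import *
c=camera('wrist');cv2.imwrite('pics/w2.png',c['img'][:,:,::-1]);np.savez('pics/w2.npz',**c)
print(get_obs()['position'],proj(c,[[.532,.268,.06],[.531,.237,.06],[.527,.298,.06]]))
```

```text
[0.5225 0.1952 0.1994] [[346.0052 127.6198]
 [336.9366 171.104 ]
 [346.7557  81.1314]]
```

View pics/w2.png

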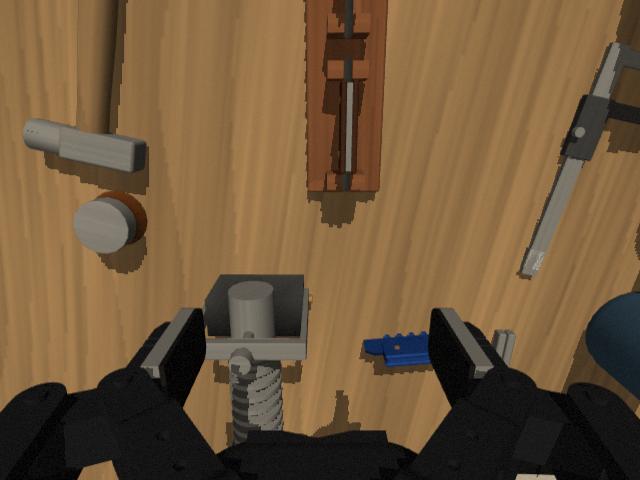

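The wrist view shows leaf12's grip top as a bright strip from (349.5,81) to (348.5,171), between the posts.

Run:
```python
from workcell import *
from h import *
c=dict(np.load('pics/w2.npz'))
g=c['img'].astype(int);m=(g.min(2)>90)&(g.max(2)-g.min(2)<25);m[:70]=0;m[180:]=0;m[:,:335]=0;m[:,:][:,362:]=0
y,x=np.nonzero(m);print(len(x),y.min(),y.max())
f=np.polyfit(y,x,1);p=ray(c,[[np.polyval(f,y.min()-.5),y.min()-.5],[np.polyval(f,y.max()+.5),y.max()+.5]],.06)
d=p[0]-p[1];print(p,p.mean(0),np.linalg.norm(d),np.arctan2(d[1],d[0]))
r=ray(c,[[307,191],[380,191]],.012);print(r,r.mean(0))
o=get_obs();print(o['clock'],*go(o,[*p.mean(0)[:2],.12],down(np.arctan2(d[1],d[0]))))
```

```text
443 83 170
[[0.5291 0.2975 0.06  ]
 [0.5387 0.2387 0.06  ]] [0.5339 0.2681 0.06  ] 0.05956038397060687 1.7335072843559607
[[0.5119 0.2097 0.012 ]
 [0.5742 0.2197 0.012 ]] [0.543  0.2147 0.012 ]
2.0 [-0.0017 -0.0009 -0.0071] [0.0701 0.0227 0.0794]
```

Request:
jog_arm([
  [[0, 0, -0.007], [0.035, 0.012, 0.03], 0.0854],
  [[0, 0, -0.007], [0.07, 0.023, 0.06], 0.0854],
  [[0, 0, -0.007], [0.07, 0.023, 0.09], 0.0854],
  [[0, 0, -0.007], [0.07, 0.023, 0.12], 0.07],
  [[0, 0, -0.007], [0.07, 0.023, 0.12], 0.06],
  [[0, 0, -0.007], [0.07, 0.023, 0.12], 0.05],
])

```text
clock: 2.5
position: [0.5348, 0.2646, 0.0799]
ee_rot: [0.649, 0.761, -0.001, -0.0]
ft_force: [-0.2, 0.5, 0.9]
grip_width: 0.604
grasp_force: 0.0
```

```bash
python3 g.py .534 .268 .029 1.733
```

```text
2.5 [-0.0023  0.0016 -0.0038] [ 0.0035 -0.0001  0.0508]
```

Request:
jog_arm([
  [[0, 0, -0.004], [0.003, 0, 0.02], 0.045],
  [[0, 0, -0.004], [0.003, 0, 0.04], 0.045],
  [[0, 0, -0.004], [0.003, 0, 0.051], 0.045],
  [[0, 0, -0.004], [0.003, 0, 0.051], 0.03],
  [[0, 0, -0.004], [0.003, 0, 0.051], 0.02],
  [[0, 0, -0.004], [0.003, 0, 0.051], 0.018],
], force=40)

```text
clock: 3.0
position: [0.5357, 0.2698, 0.0312]
ee_rot: [0.647, 0.762, 0.001, 0.001]
ft_force: [-1.5, 0.4, -0.6]
grip_width: 0.21
grasp_force: 0.0
```

```bash
python3 g.py .534 .268 .029 1.733
```

```text
3.0 [ 0.0024 -0.0003  0.001 ] [-0.0015 -0.002   0.0022]
```

Request:
jog_arm([
  [[0, 0, 0.001], [0, -0.001, 0.001], 0.018],
  [[0, 0, 0.001], [0, -0.001, 0.001], 0.012],
  [[0, 0, 0.001], [0, -0.001, 0.001], 0.006],
  [[0, 0, 0.001], [0, -0.001, 0.001], 0.004],
  [[0, 0, 0.001], [0, -0.001, 0.001], 0.004],
  [[0, 0, 0.001], [0, -0.001, 0.001], 0.004],
], force=40)

```text
clock: 3.5
position: [0.5339, 0.2697, 0.0292]
ee_rot: [0.647, 0.762, 0.0, 0.0]
ft_force: [-1.6, -1.7, 7.3]
grip_width: 0.133
grasp_force: 40.0
```

```bash
python3 g.py .534 .268 .029 1.733
```

```text
3.5 [0.0008 0.0002 0.0007] [-0.0017 -0.0001  0.0002]
```

Request:
jog_arm([
  [[0, 0, 0], [0, 0, -0.01], 0.004],
  [[0, 0, 0], [0, 0, -0.025], 0.004],
  [[0, 0, 0], [0, 0, -0.05], 0.004],
  [[0, 0, 0], [0, 0, -0.08], 0.004],
  [[0, 0, 0], [0, 0, -0.11], 0.004],
  [[0, 0, 0], [0, 0, -0.14], 0.004],
  [[0, 0, 0], [0, 0, -0.14], 0.004],
  [[0, 0, 0], [0, 0, -0.14], 0.004],
], force=50)

```text
clock: 4.17
position: [0.5344, 0.2704, 0.1714]
ee_rot: [0.647, 0.762, 0.002, 0.001]
ft_force: [1.2, 0.2, -1.9]
grip_width: 0.132
grasp_force: 49.1
```

```bash
python3 g.py .5000 .0075 .165 1.7231
```

```text
4.1667 [ 0.0045 -0.0009  0.0109] [-0.2538 -0.0767  0.0058]
```

Request:
jog_arm([
  [[0, 0, 0.005], [-0.03, -0.009, 0.001], 0.004],
  [[0, 0, 0.01], [-0.065, -0.02, 0.002], 0.004],
  [[0, 0, 0.011], [-0.104, -0.031, 0.003], 0.004],
  [[0, 0, 0.011], [-0.143, -0.043, 0.004], 0.004],
  [[0, 0, 0.011], [-0.182, -0.055, 0.005], 0.004],
  [[0, 0, 0.011], [-0.22, -0.066, 0.006], 0.004],
  [[0, 0, 0.011], [-0.24, -0.073, 0.006], 0.004],
  [[0, 0, 0.011], [-0.254, -0.077, 0.006], 0.004],
])

```text
clock: 4.83
position: [0.4976, 0.0028, 0.1617]
ee_rot: [0.653, 0.757, -0.001, -0.0]
ft_force: [0.7, -0.1, -1.2]
grip_width: 0.13
grasp_force: 49.1
```

Request:
jog_arm([
  [[0, 0, 0], [0, 0, 0], 0.004],
  [[0, 0, 0], [0, 0, 0], 0.004],
  [[0, 0, 0], [0, 0, 0], 0.004],
  [[0, 0, 0], [0, 0, 0], 0.004],
])

```text
clock: 5.17
position: [0.4987, 0.008, 0.1621]
ee_rot: [0.651, 0.759, 0.0, -0.0]
ft_force: [0.1, -0.1, -0.2]
grip_width: 0.133
grasp_force: 49.1
```

```bash
python3 g.py .4997 .0073 .105 1.7231;python3 - <<'E'
from workcell import *
from h import *
o=get_obs();print(o['ft_force'],o['torque'])
c=camera('wrist');s=camera('scene');np.savez('pics/w3.npz',**c);np.savez('pics/s3.npz',**s)
a=cv2.resize(c['img'][240:480,200:440,::-1],(400,400),interpolation=cv2.INTER_CUBIC)
q=proj(s,[[.5,.006,.1]])[0].astype(int);print(q)
b=cv2.resize(s['img'][q[1]-50:q[1]+50,q[0]-50:q[0]+50,::-1],(400,400),interpolation=cv2.INTER_CUBIC)
cv2.imwrite('pics/m3.png',np.hstack([a,b]))
E
```

```text
5.1667 [-0.0001 -0.0005  0.0019] [-0.0008  0.0009  0.0571]
[ 0.0863 -0.1002 -0.1904] [ 0.0394  0.0108 -0.0219]
[309 231]
```

View pics/m3.png

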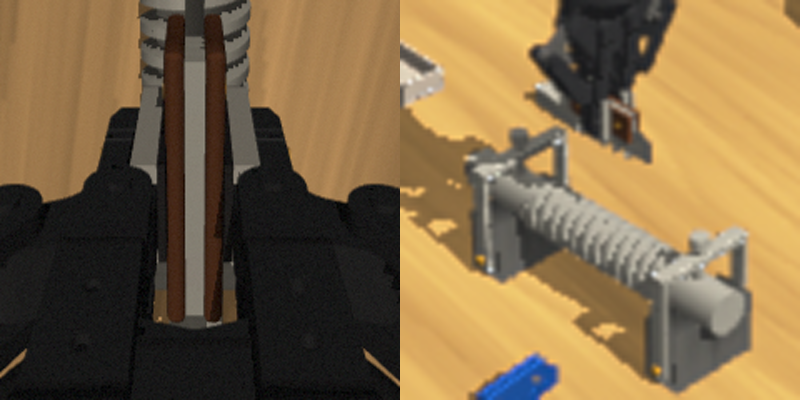

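The leaf is held upright between the pads. The grip's top plate runs over crop rows 50-318, which is image rows 270-431 at column 317. I check its offset in the hand.

Run:
```python
from workcell import *
from h import *
c=dict(np.load('pics/w3.npz'));g=c['img'].astype(int);o=get_obs()
col=g[255:445,314:320].mean((1,2)).round().astype(int);print([(255+i,int(v)) for i,v in enumerate(col) if i and abs(v-col[i-1])>15])
print(g[350,295:345].mean(1).round().astype(int).tolist())
z=o['position'][2]+.031;r=R.from_quat(o['ee_rot'])
for a,b in((270,431),):
  p=ray(c,[[317,a],[317,b]],z);print(r.inv().apply(p-o['position']))
```

```text
[(262, 91), (277, 119), (429, 88), (430, 68), (437, 41), (438, 22)]
[28, 31, 29, 30, 11, 29, 39, 41, 45, 45, 46, 42, 42, 39, 34, 22, 121, 124, 125, 124, 124, 125, 126, 124, 123, 127, 124, 100, 41, 39, 38, 42, 42, 44, 39, 42, 41, 37, 23, 18, 30, 27, 28, 29, 22, 68, 69, 33, 21, 24]
[[ 0.0313  0.0004 -0.031 ]
 [-0.032   0.0005 -0.031 ]]
```

Request:
jog_arm([
  [[0, 0, 0.002], [-0.001, 0.001, 0.02], 0.004],
  [[0, 0, 0.002], [-0.001, 0.001, 0.04], 0.004],
  [[0, 0, 0.002], [-0.001, 0.001, 0.055], 0.004],
  [[0, 0, 0.002], [-0.001, 0.001, 0.062], 0.004],
  [[0, 0, 0.002], [-0.001, 0.001, 0.062], 0.004],
  [[0, 0, 0.002], [-0.001, 0.001, 0.062], 0.004],
  [[0, 0, 0.002], [-0.001, 0.001, 0.062], 0.004],
  [[0, 0, 0.002], [-0.001, 0.001, 0.062], 0.004],
])

```text
clock: 5.93
position: [0.5006, 0.0057, 0.1012]
ee_rot: [0.652, 0.758, 0.0, 0.001]
ft_force: [0.1, -0.3, -1.1]
grip_width: 0.132
grasp_force: 49.1
```

```bash
python3 g.py .4999 .0068 .0892 1.7231;python3 - <<'E'
from workcell import *
o=get_obs();print(o['position'],o['ft_force'],o['torque'])
E
```

```text
5.9333 [ 0.0016  0.0005 -0.0022] [ 0.0012 -0.0006  0.012 ]
[0.50061404 0.005726   0.10121131] [ 0.06404362 -0.32351347 -1.06913389] [-0.00960325 -0.01334617  0.02481597]
```

Request:
jog_arm([
  [[0, 0, 0], [0.0005, 0, 0.003], 0.004],
  [[0, 0, 0], [0.0005, 0, 0.005], 0.004],
  [[0, 0, 0], [0.0005, 0, 0.006], 0.004],
  [[0, 0, 0], [0.0005, 0, 0.007], 0.004],
  [[0, 0, 0], [0.0005, 0, 0.008], 0.004],
  [[0, 0, 0], [0.0005, 0, 0.008], 0.004],
])

```text
clock: 6.43
position: [0.4998, 0.0064, 0.0921]
ee_rot: [0.652, 0.758, 0.0, -0.0]
ft_force: [0.2, 1.3, -1.1]
grip_width: 0.13
grasp_force: 49.1
```

```bash
python3 g.py .4999 .0068 .0892 1.7231;python3 - <<'E'
from workcell import *
o=get_obs();print(o['position'],o['ft_force'],o['torque'])
E
```

```text
6.4333 [-0.     -0.0003 -0.0021] [0.0004 0.0002 0.0029]
[0.49981402 0.0063516  0.09209231] [ 0.21006071  1.29881999 -1.10153175] [ 0.32489187 -0.01310627 -0.01101883]
```

Request:
jog_arm([
  [[0, 0, -0.002], [0.0004, 0, 0.001], 0.004],
  [[0, 0, -0.002], [0.0004, 0, 0.002], 0.004],
  [[0, 0, -0.002], [0.0004, 0, 0.0025], 0.004],
  [[0, 0, -0.002], [0.0004, 0, 0.003], 0.004],
  [[0, 0, -0.002], [0.0004, 0, 0.003], 0.004],
])

```text
clock: 6.85
position: [0.4999, 0.007, 0.0893]
ee_rot: [0.651, 0.759, 0.0, -0.0]
ft_force: [-0.5, 3.8, 0.9]
grip_width: 0.133
grasp_force: 49.5
```

```bash
python3 g.py .4999 .0068 .0892 1.7231;python3 - <<'E'
from workcell import *
o=get_obs();print(o['position'],o['ft_force'],o['torque'])
E
```

```text
6.85 [ 0.0003 -0.0004  0.0001] [-0.0002 -0.      0.0001]
[0.499882   0.00697998 0.08931013] [-0.52516212  3.7842514   0.93179963] [ 0.76602869  0.19608365 -0.0084192 ]
```

Request:
jog_arm([
  [[0, 0, 0], [0.0005, 0, 0], 0.004],
  [[0, 0, 0], [0.0005, 0, 0], 0.004],
  [[0, 0, 0], [0.0005, 0, 0.0005], 0.004],
  [[0, 0, 0], [0.0005, 0, 0.0005], 0.004],
  [[0, 0, 0], [0.0005, 0, 0.0005], 0.004],
])

```text
clock: 7.27
position: [0.4999, 0.007, 0.0892]
ee_rot: [0.651, 0.759, 0.0, 0.0]
ft_force: [-2.2, 2.6, 6.5]
grip_width: 0.136
grasp_force: 50.3
```

```bash
python3 g.py .4999 .0068 .0892 1.7231;python3 - <<'E'
from workcell import *
o=get_obs();print(o['position'],o['ft_force'],o['torque'])
E
```

```text
7.2667 [ 0.0003  0.0003 -0.0003] [-0.0002 -0.     -0.    ]
[0.4998928  0.0070325  0.08916682] [-2.16869701  2.62031999  6.47636145] [ 0.53838221  0.59678405 -0.02745416]
```

Request:
jog_arm([
  [[0, 0, 0], [0.0003, -0.0003, 0], 0.004],
  [[0, 0, 0], [0.0003, -0.0003, 0], 0.004],
  [[0, 0, 0], [0.0003, -0.0003, 0], 0.004],
  [[0, 0, 0], [0.0003, -0.0003, 0], 0.004],
  [[0, 0, 0], [0.0003, -0.0003, 0], 0.004],
  [[0, 0, 0], [0.0003, -0.0003, 0], 0.004],
  [[0, 0, 0], [0.0003, -0.0003, 0], 0.004],
  [[0, 0, 0], [0.0003, -0.0003, 0], 0.004],
])

```text
clock: 7.93
position: [0.4998, 0.0071, 0.0892]
ee_rot: [0.651, 0.759, 0.0, 0.0]
ft_force: [-1.3, 1.8, 5.7]
grip_width: 0.13
grasp_force: 49.9
```

Request:
jog_arm([
  [[0, 0, 0], [0, 0, 0], 0.004],
  [[0, 0, 0], [0, 0, 0], 0.004],
  [[0, 0, 0], [0, 0, 0], 0.004],
  [[0, 0, 0], [0, 0, 0], 0.004],
  [[0, 0, 0], [0, 0, 0], 0.004],
  [[0, 0, 0], [0, 0, 0], 0.004],
  [[0, 0, 0], [0, 0, 0], 0.004],
  [[0, 0, 0], [0, 0, 0], 0.004],
])

```text
clock: 8.6
position: [0.4998, 0.007, 0.0892]
ee_rot: [0.651, 0.759, 0.0, 0.001]
ft_force: [-1.2, 1.5, 5.4]
grip_width: 0.134
grasp_force: 49.9
```

Run:
```python
from workcell import *
from h import *
o=get_obs();print(o['clock'],o['position'],o['ee_rot'],o['ft_force'],o['torque'])
c=camera('wrist');s=camera('scene')
a=cv2.resize(c['img'][240:480,200:440,::-1],(400,400),interpolation=cv2.INTER_CUBIC)
b=cv2.resize(s['img'][190:290,259:359,::-1],(400,400),interpolation=cv2.INTER_CUBIC)
cv2.imwrite('pics/m4.png',np.hstack([a,b]))
```

```text
8.6 [0.4998 0.007  0.0892] [0.6515 0.7587 0.0002 0.0005] [-1.2141  1.4696  5.3746] [0.3651 0.182  0.0037]
```

View pics/m4.png

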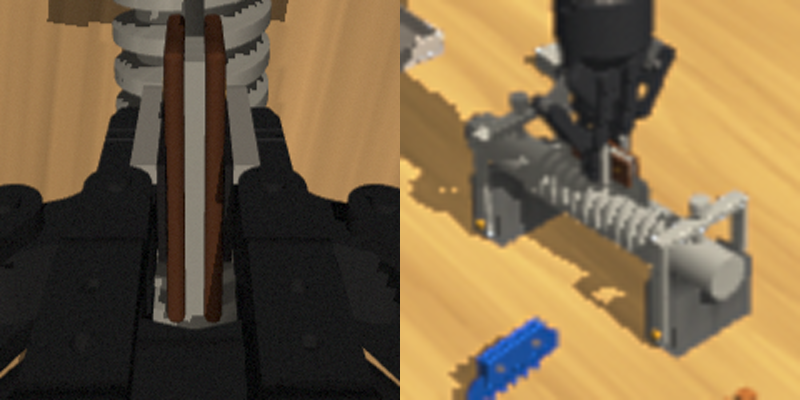

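Request:
jog_arm([
  [[0, 0, 0], [0, 0, 0], 0.004],
  [[0, 0, 0], [0, 0, 0], 0.004],
  [[0, 0, 0], [0, 0, 0], 0.004],
  [[0, 0, 0], [0, 0, 0], 0.004],
  [[0, 0, 0], [0, 0, 0], 0.004],
  [[0, 0, 0], [0, 0, 0], 0.004],
  [[0, 0, 0], [0, 0, 0], 0.004],
])

```text
clock: 9.28
position: [0.4998, 0.007, 0.0892]
ee_rot: [0.651, 0.759, 0.0, 0.0]
ft_force: [-0.9, 1.2, 6.0]
grip_width: 0.135
grasp_force: 49.9
```

Request:
jog_arm([
  [[0, 0, 0], [0, 0, -0.004], 0.004],
  [[0, 0, 0], [0, 0, -0.01], 0.004],
  [[0, 0, 0], [0, 0, -0.025], 0.004],
  [[0, 0, 0], [0, 0, -0.05], 0.004],
  [[0, 0, 0], [0, 0, -0.075], 0.004],
  [[0, 0, 0], [0, 0, -0.09], 0.004],
  [[0, 0, 0], [0, 0, -0.09], 0.004],
  [[0, 0, 0], [0, 0, -0.09], 0.004],
])

```text
clock: 9.95
position: [0.4997, 0.0068, 0.1793]
ee_rot: [0.652, 0.759, 0.0, 0.001]
ft_force: [-0.1, 0.4, -1.5]
grip_width: 0.134
grasp_force: 49.2
```

```bash
python3 g.py .518 -.4266 .17 1.705
```

```text
9.95 [0.0013 0.0011 0.0172] [-0.4312 -0.0473  0.0097]
```

Request:
jog_arm([
  [[0, 0, 0], [-0.03, -0.003, 0], 0.004],
  [[0, 0, 0], [-0.065, -0.007, 0], 0.004],
  [[0, 0, 0.005], [-0.1, -0.011, 0], 0.004],
  [[0, 0, 0.01], [-0.138, -0.015, 0], 0.004],
  [[0, 0, 0.015], [-0.176, -0.019, 0], 0.004],
  [[0, 0, 0.017], [-0.214, -0.024, 0], 0.004],
  [[0, 0, 0.017], [-0.252, -0.028, 0], 0.004],
  [[0, 0, 0.017], [-0.29, -0.032, 0], 0.004],
])

```text
clock: 10.62
position: [0.5105, -0.2862, 0.1771]
ee_rot: [0.658, 0.753, -0.001, -0.001]
ft_force: [1.9, -0.2, 0.2]
grip_width: 0.134
grasp_force: 49.2
```

Request:
jog_arm([
  [[0, 0, 0], [-0.035, -0.004, 0], 0.004],
  [[0, 0, 0], [-0.07, -0.008, 0], 0.004],
  [[0, 0, 0], [-0.1, -0.011, 0.01], 0.004],
  [[0, 0, 0], [-0.125, -0.014, 0.01], 0.004],
  [[0, 0, 0], [-0.14, -0.015, 0.01], 0.004],
  [[0, 0, 0], [-0.14, -0.015, 0.01], 0.004],
  [[0, 0, 0], [-0.14, -0.015, 0.01], 0.004],
  [[0, 0, 0], [-0.14, -0.015, 0.01], 0.004],
])

```text
clock: 11.28
position: [0.5156, -0.4236, 0.1677]
ee_rot: [0.657, 0.754, 0.0, -0.001]
ft_force: [-0.2, -0.3, -0.2]
grip_width: 0.133
grasp_force: 49.2
```

```bash
python3 g.py .518 -.4266 .11 1.705;python3 - <<'E'
from workcell import *
from h import *
o=get_obs();print(o['joint_pos'],o['ft_force'])
c=camera('wrist');np.savez('pics/w5.npz',**c);cv2.imwrite('pics/w5.png',c['img'][:,:,::-1])
E
```

```text
11.2833 [-0.0008 -0.0017  0.0019] [-0.0033  0.002   0.0577]
[ 0.9558  0.507  -0.4728  1.3966  0.2311  1.2946  0.607 ] [-0.2258 -0.2595 -0.2256]
```

View pics/w5.png

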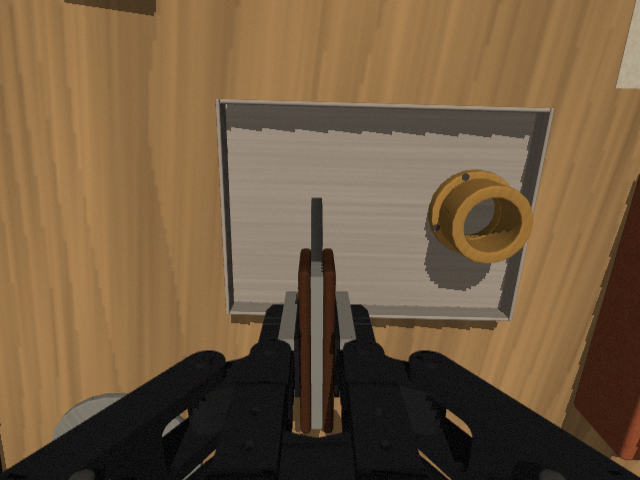

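Tray corners in the wrist view are (218,101), (551,108), (511,319) and (231,312), with the nut at (487,217) on the right. The left half is free.

Run:
```python
from h import *
c=dict(np.load('pics/w5.npz'));p=ray(c,[[218,101],[551,108],[511,319],[231,312]],.022);print(p,p.mean(0),np.linalg.norm(p[1]-p[0]),np.linalg.norm(p[2]-p[1]))
u=p[1]+p[2]-p[0]-p[3];u/=np.linalg.norm(u);print(u, p.mean(0)-.045*u)
```

```text
[[ 0.4353 -0.348   0.022 ]
 [ 0.6694 -0.3204  0.022 ]
 [ 0.6898 -0.4877  0.022 ]
 [ 0.456  -0.5133  0.022 ]] [ 0.5626 -0.4174  0.022 ] 0.23570533789631676 0.16848536394104405
[0.9936 0.1129 0.    ] [ 0.5179 -0.4224  0.022 ]
```

Request:
jog_arm([
  [[-0.1, 0, 0], [0, 0, 0.01], 0.004],
  [[-0.2, 0, 0], [0, 0, 0.03], 0.004],
  [[-0.3, 0, 0], [0, 0, 0.055], 0.004],
  [[-0.4, 0, 0], [0, 0, 0.08], 0.004],
  [[-0.5, 0, 0], [0, 0, 0.105], 0.004],
  [[-0.6, 0, 0], [0, 0, 0.125], 0.004],
  [[-0.6, 0, 0], [0, 0, 0.136], 0.004],
  [[-0.6, 0, 0], [0, 0, 0.136], 0.004],
])

```text
clock: 12.0
position: [0.5119, -0.4245, 0.029]
ee_rot: [0.631, 0.718, 0.223, 0.192]
ft_force: [-0.3, 0.4, -0.3]
grip_width: 0.132
grasp_force: 49.2
```

Request:
jog_arm([
  [[0, 0, 0], [0, 0, 0], 0.004],
  [[0, 0, 0], [0, 0, 0], 0.004],
  [[0, 0, 0], [0, 0, 0], 0.004],
  [[0, 0, 0], [0, 0, 0], 0.004],
])

```text
clock: 12.33
position: [0.5175, -0.4244, 0.0344]
ee_rot: [0.627, 0.721, 0.222, 0.195]
ft_force: [0.4, 0.1, -1.7]
grip_width: 0.133
grasp_force: 49.2
```

Run:
```python
from workcell import *
from h import *
o=get_obs();r=R.from_quat(o['ee_rot']);print(o['position'],r.as_matrix(),o['ft_force'],o['torque'],o['joint_pos']);print('down 1mm in tool',r.inv().apply([0,0,-1]))
```

```text
[ 0.5175 -0.4244  0.0344] [[-0.1375  0.817   0.56  ]
 [ 0.9905  0.1149  0.0756]
 [-0.0026  0.565  -0.8251]] [ 0.4182  0.0519 -1.6661] [-0.0956  0.6712 -0.0371] [ 1.4728  0.5949 -0.7419  1.8402 -0.2353  0.517   1.2149]
down 1mm in tool [ 0.0026 -0.565   0.8251]
```

Request:
jog_arm([
  [[0, 0, 0], [0, -0.004, 0.006], 0.004],
  [[0, 0, 0], [0, -0.008, 0.012], 0.004],
  [[0, 0, 0], [0, -0.0096, 0.014], 0.004],
  [[0, 0, 0], [0, -0.0102, 0.0149], 0.004],
  [[0, 0, 0], [0, -0.0107, 0.0157], 0.004],
  [[0, 0, 0], [0, -0.0107, 0.0157], 0.004],
  [[0, 0, 0], [0, -0.0107, 0.0157], 0.004],
])

```text
clock: 12.92
position: [0.5157, -0.4252, 0.0138]
ee_rot: [0.628, 0.72, 0.223, 0.195]
ft_force: [-0.6, -0.6, -0.2]
grip_width: 0.132
grasp_force: 49.3
```

Request:
jog_arm([
  [[0, 0, 0], [0, 0, 0], 0.004],
  [[0, 0, 0], [0, -0.0003, 0.0004], 0.004],
  [[0, 0, 0], [0, -0.0006, 0.0008], 0.004],
  [[0, 0, 0], [0, -0.0006, 0.0008], 0.004],
])

```text
clock: 13.25
position: [0.5159, -0.4253, 0.0132]
ee_rot: [0.628, 0.72, 0.223, 0.195]
ft_force: [-3.0, 1.6, 3.3]
grip_width: 0.133
grasp_force: 50.1
```

Request:
jog_arm([
  [[0, 0, 0], [0, 0.001, 0], 0.014],
  [[0, 0, 0], [0, 0.002, 0], 0.016],
  [[0, 0, 0], [0, 0.003, 0], 0.018],
  [[0, 0, 0], [0, 0.004, 0], 0.02],
  [[0, 0, 0], [0, 0.004, 0], 0.022],
  [[0, 0, 0], [0, 0.004, 0], 0.022],
])

```text
clock: 13.75
position: [0.519, -0.4245, 0.015]
ee_rot: [0.628, 0.72, 0.223, 0.194]
ft_force: [0.7, -0.1, -0.0]
grip_width: 0.258
grasp_force: 0.1
```

Run:
```python
from workcell import *
from h import *
o=get_obs();print(o['position'],o['ft_force'])
c=camera('wrist');s=camera('top');sc=camera('scene')
q=proj(s,[[.516,-.425,.02]])[0].astype(int);q2=proj(sc,[[.516,-.425,.02]])[0].astype(int)
f=lambda im,q:cv2.resize(im[q[1]-50:q[1]+50,q[0]-50:q[0]+50,::-1],(300,300),interpolation=cv2.INTER_CUBIC)
cv2.imwrite('pics/m5.png',np.hstack([cv2.resize(c['img'][240:480,200:440,::-1],(300,300)),f(sc['img'],q2)]))
```

```text
[ 0.519  -0.4245  0.015 ] [ 0.7102 -0.051  -0.0089]
```

View pics/m5.png

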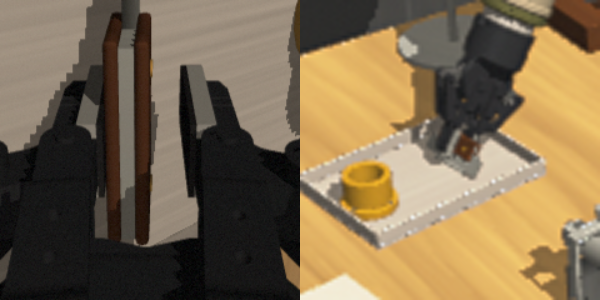

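The leaf is released and leans on the lower finger, on the left in the wrist view. I withdraw along the tool axis so that it settles onto its side.

Request:
jog_arm([
  [[0, 0, 0], [0, 0, -0.005], 0.024],
  [[0, 0, 0], [0, 0, -0.01], 0.026],
  [[0, 0, 0], [0, 0, -0.016], 0.028],
  [[0, 0, 0], [0, 0, -0.022], 0.028],
  [[0, 0, 0], [0, 0, -0.028], 0.028],
  [[0, 0, 0], [0, 0, -0.034], 0.028],
  [[0, 0, 0], [0, 0, -0.045], 0.028],
  [[0, 0, 0], [0, 0, -0.06], 0.028],
])

```text
clock: 14.57
position: [0.485, -0.4285, 0.0649]
ee_rot: [0.628, 0.72, 0.223, 0.194]
ft_force: [-0.0, -0.1, -0.5]
grip_width: 0.33
grasp_force: 0.0
```

Request:
jog_arm([
  [[0.1, 0, 0], [0, 0, -0.03], 0.03],
  [[0.2, 0, 0], [0, 0, -0.06], 0.03],
  [[0.3, 0, 0], [0, 0, -0.09], 0.03],
  [[0.4, 0, 0], [0, 0, -0.12], 0.03],
  [[0.5, 0, 0], [0, 0, -0.13], 0.03],
  [[0.6, 0, 0], [0, 0, -0.13], 0.03],
  [[0.6, 0, 0], [0, 0, -0.13], 0.03],
  [[0.6, 0, 0], [0, 0, -0.13], 0.03],
])

```text
clock: 15.23
position: [0.4141, -0.4377, 0.1722]
ee_rot: [0.657, 0.754, 0.001, 0.0]
ft_force: [-0.9, -0.4, -0.6]
grip_width: 0.348
grasp_force: 0.0
```

Run:
```python
from workcell import *
from h import *
o=get_obs();print(o['clock'],o['position'],o['ft_force'])
c=camera('wrist');s=camera('top');sc=camera('scene')
f=lambda im,x,y,w,h:cv2.resize(im[y:y+h,x:x+w,::-1],(400,280),interpolation=cv2.INTER_CUBIC)
cv2.imwrite('pics/m6.png',np.vstack([np.hstack([f(c['img'],0,0,640,480),f(sc['img'],170,160,120,84)]),np.hstack([f(s['img'],420,180,120,84),f(sc['img'],320,270,120,84)])]))
```

```text
15.2333 [ 0.4141 -0.4377  0.1722] [-0.9107 -0.4476 -0.5685]
```

View pics/m6.png

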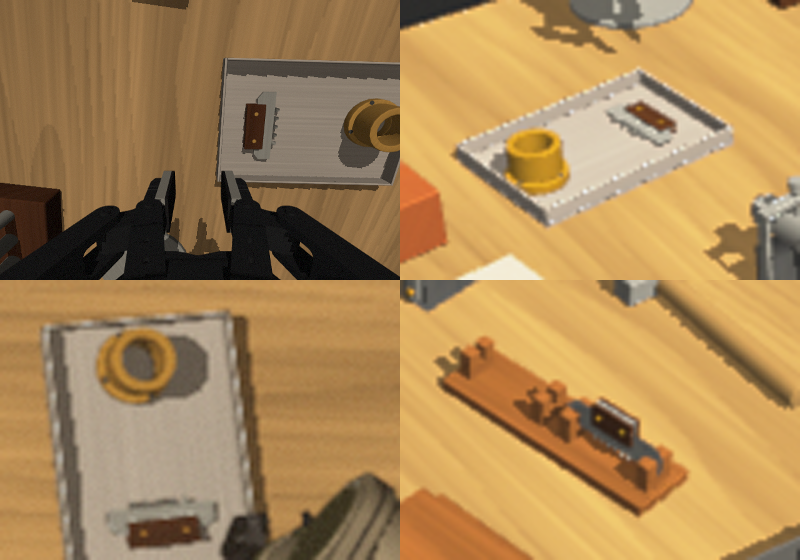

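The leaf lies flat on its side in the tray's free half. The nut is in place, the fine leaf is still in the rack, and the gripper is clear. Handing in.

```bash
python3 -c "
from workcell import *
print(hand_in())"
```

```text
the job is handed in; nothing more can be done
None
```

The coarse leaf was seated fully home on the screw and held still for over a second, then laid on its side in the tray beside the nut with nothing else moved; the job was handed in at about 15 s of the 48 s allowed, and no verdict came back.

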